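Index the padlock table to its post and clamp it

ROBOT

A 6-joint arm with a two-finger parallel gripper is mounted at the origin on a cart in front of the work surface, level with it; the furniture and walls round the work are solid. World frame = base frame: x ahead of the robot, y to its left, z up, the work surface at z = 0. Lengths are in mm, angles in rad, forces in N, time in s.
With the tool pointing down it reaches from about 275 to 1000 mm from the base axis. Payload 8.4 kg.
Tool frame: the origin (TCP) lies at the very end of the fingers, on their centre line; the grasp point (between the pads) lies 19 mm behind it (r.pinch_z is the distance from the TCP to the grasp point, in mm); z points along the fingers, y is the line along which they close (so a half turn about z gives the same grasp; the last joint's range is limited). The gripper opens to 85 mm and grips with 20 to 120 N. Pads are 22 mm wide; open, the fingers measure 114 mm over their backs; the gripper's body (76 mm by 85 mm) begins 54 mm behind the grasp point. The pads swing forward as they close: fully open they stand 13 mm farther back than shut.
Start: joints at [-1.103, 0.353, 1.633, -0, 1.155, -0.002], TCP at [282.941, -557.29, 231.281] pointing down, gripper open.
Joint ranges: [-2.63, 2.63], [-0.92, 2.1], [0.06, 2.66], [-1.3, 4.44], [0, 2.69], [-3.02, 3.02]. Speed limits (rad/s): [2.22, 2.22, 2.79, 3.14, 3.14, 3.14].

INTERFACE

Orientations are given as [roll, pitch, yaw] about the fixed x, y, z axes, in that order (R = Rz(yaw) Ry(pitch) Rx(roll)).
In Python, from rig import r gives the robot as it stands.
- The arm moves only by the tool carry_out, never from a script. Its argument "series" is a list of rows, each a list of 7 numbers: the turn, a rotation vector about the tool's x, y, z as a fraction of full scale, then the shift along the tool's x, y, z as a fraction of full scale, then the gripper command: -1 is fully open, 1 is shut, values between are in proportion. A call has 1 to 8 rows; each row is the pose to reach, as a shift and turn from the pose commanded when the call began, along the tool's axes at that moment, turning the shorter way round; what a row does not reach only later rows make up. Full scale, the value 1, is 0.25 m for a shift and pi rad for a turn. A row lasts 1/8 s, in which the tool goes at most 62.5 mm and 10.7 degrees, less where a joint would pass 70% of its speed; a pose out of reach is approached as far as the arm can. A call with a number of a shift or a turn outside -1 to 1 is refused whole. A call with a gripper value outside its range is refused whole. The fingers move at their own pace and stop on an object; "force" is the grip in N (left out, the last holds). Time passes only in rows, so rows that repeat a pose let the fingers close. It gives the time, the measured TCP pose, the force, the opening and the grip force at its end, in the units of the state.
- r.sense(): the state, without advancing time (a new reading comes with each control period).
- r.grab_frame(name): name is "scene" or "top" or "wrist"; returns the picture (400x640x3 uint8, red, green, blue); there is no depth.
- r.get_calibration(name): a dict with "K" (3x3 intrinsics, pixels), "pose" (4x4, takes a point from camera to world coordinates). Camera axes: x right, y up, looking along -z (the intrinsics and any distortion apply to the point x, -y, -z); pixel columns grow to the right and rows downward; lengths in mm; the calibration is good to about 2 mm. A picture is of the moment at which its call begins: read the wrist's pose just before it. get_calibration takes no time and is no camera call; for the wrist camera it gives the pose at the moment of the call.
- r.sign_off(): hands the job in; it is judged then, once.
Trained networks look in the newest picture that a camera, given by its name, has taken for a name from the list of things; names that differ only in an ending like _2 or _b are one class to them, and where a whole thing is asked for, a point or a joint stands for the part that bears it (a point fixed in the world has none). Each returns a list of dicts, best first, with "score" (0 to 1); they miss things now and then, are a little off and sometimes report something else, mostly with a low value. They report only what shows in the picture. A call takes as long as a camera call.
- r.silhouettes(camera, label): "region" (400x640 bool, what is visible of it) and "position" ([row, column] in pixels, amid what is visible of it).
The state is a dict: "clock": time; "qpos": joint angles; "qvel": joint speeds; "joint_efforts": joint torques, N m; "eef_pos": TCP position; "tcp_rot": TCP orientation; "contact_force": force on the tool from outside, world axes, zero at the start; "wrist_torque": the same for the moment, N m; "opening": opening from 0.0 (shut) to 1.0 (fully open); "grasp_force": force on a finger pad.
Only numpy, scipy, OpenCV 4.12 (cv2) and the standard library are available. Lean on these libraries where they do the work, as an engineer would, in place of code of your own. Each camera call takes 0.05 s, during which the arm holds its last target. There are 200 camera calls.

TASK

Set the small indexing table for the next mark on the padlock lying in it: push its clamp lever fully across to the other stop to free the table, then push a spoke round with a fingertip until the table's pointer stands right at the index post, and then push the clamp lever fully back to where it was. Turn the table only while it is free, only push and lift nothing: the padlock stays lying in its nest and the things lying round about stay where they are.

Things in the scene. Friction and masses are not known exactly. Their poses are not given: they have to be found in the camera images.
- nest (a point): Centre of the top face of the round steel turning table (disc 108 mm across, top 56 mm above the bench), on its vertical axis; turns with it. x axis toward the table's own pointer, z up. Fences 6 mm high on top form the padlock's nest. Below is a fixed grey base plate, 12 mm high, 130 mm square here, with an 80 mm wide arm to the clamp lever.
- spoke_ball (a point): Centre of the 18 mm black ball on the spoke 45 degrees anticlockwise (from above) of the pointer, 105 mm from the axis, 50 mm above the bench. Four such level spokes, straight 10 mm steel bars, stand 90 degrees apart. Push on the bare bar 60 to 95 mm from the axis; below it nothing is higher than 20 mm above the bench except the index post (32 mm).
- pointer_tip (a point): Tip of the table's pointer, a flat aluminium tongue 16 mm wide with a pointed end on the table's rim, 79 mm from the axis and 53 mm above the bench. It turns with the table.
- index_mark: Flat dark steel collar under the table with an 18 mm wide tab reaching 100 mm from the axis and a small pointed brass post on it; it does not move during the job, and is set at a different angle each time. Origin on the table's axis at bench level; its x axis points from the axis toward the index post.
- index_post (a point): Point of the small brass index post (10 mm thick, its top 32 mm above the bench), 90 mm from the table's axis. The pointer is right when it lies on the line from the axis to this post.
- turntable (a joint): Angle of the table, 0 at the start, growing anticlockwise seen from above; it may be turned either way (a full turn each way less 5 degrees), stays where it is left, and takes about 1 to 2 N on a spoke. The clamp is not felt: nothing but care stops the table being turned while clamped.
- clamp_lever (a joint): Angle of the clamp lever: 0 = clamped (against its stop), 1.2 = free (against the other stop), growing anticlockwise seen from above. It starts near 0, stays where it is left and takes about 2 N. The table counts as free above 1.05 and as clamped below 0.12.
- lever_pivot (a point): On the clamp lever's vertical axis, at the height of its arm (50 mm above the bench), on the base 150 mm from the table's axis.
- lever_ball (a point): Centre of the 20 mm black ball ending the clamp lever, 76 mm from its pivot, 50 mm above the bench. The arm is a straight level 10 mm bar: push it 40 to 65 mm from the pivot. It swings 0.6 rad either side of pointing straight away from the table. Below it: base plate (12 mm) and bench; two 46 mm high stop pins stand within 27 mm of the pivot.
- padlock: Brass padlock 67 x 44 x 15 mm lying flat and loose in the nest on the table; origin at the centre of its underside. It must ride round in its nest.
- jaw_block: Loose steel block 26 x 55 x 31 mm lying beyond the base; to be left alone. Origin at its underside's centre, as for the next four.
- small_padlock: Loose small brass padlock 49 x 32 x 11 mm on the robot's side of the base; to be left alone.
- eye_loupe: Loose black loupe 44 mm across, 34 mm high, beyond the base; to be left alone.
- lock_cylinder: Loose brass lock cylinder 17 x 69 x 44 mm lying to the right of the fixture; to be left alone.
- tin: Loose open round tin 66 mm across, 29 mm high, farther back to the right; to be left alone.

How it is judged (in metres and radians):
On the way, in this order (a step that is already met when the one before it is completed fails the run):
1. the clamp lever is fully across: the table is free (value of joint clamp_lever above 1.05 rad), for 0.1 s.
2. the pointer stands at the index post, the table at rest and still free (angle between the x axis of nest and the x axis of index_mark, either way round below 0.07 rad and horizontal distance between pointer_tip and index_post below 0.025 m and value of joint clamp_lever above 1.05 rad and velocity of joint turntable between -0.05 and 0.05 rad/s), for 0.2 s.
3. the clamp lever is fully back, the pointer still at the post (angle between the x axis of nest and the x axis of index_mark, either way round below 0.07 rad and horizontal distance between pointer_tip and index_post below 0.025 m and value of joint clamp_lever below 0.12 rad), for 0.2 s.
At the end, for the whole second after the job is handed in: The pointer lies within 0.07 rad (4 degrees) of the line from the table's axis to the index post, the table is at rest, the clamp lever is back within 0.12 rad of its clamped stop, and the padlock lies in its nest (within 8 mm) (all of step 3 and distance between padlock and nest below 0.008 m and velocity of joint turntable between -0.05 and 0.05 rad/s); the robot touches nothing.
It fails at once if the table turns while the clamp lever is not across (value of joint clamp_lever below 0.8 rad and (velocity of joint turntable above 0.3 rad/s or velocity of joint turntable below -0.3 rad/s)).
It fails at once if the padlock leaves its nest (distance between padlock and nest above 0.012 m).
It fails at once if one of the things round about is moved by more than 20 mm or lifted (distance of any of jaw_block, small_padlock, eye_loupe, lock_cylinder, tin from where it was at the start of the episode above 0.02 m).
It also fails if it takes over 54 s, if anything falls off the work surface, if the arm or the gripper's body presses on something with over 40 N, if the wrist force passes 120 N, or if a joint passes its speed limit or range.

## Working session

There is one attempt and no reset: what is moved stays moved. The work goes in short steps, Python scripts to look and compute and a tool call to move; the robot and the scene stay as the last step left them, time stands still between calls to the robot, and variables do not carry over. Pictures are saved under pics/ and viewed, at most 10 in all, crops included, and the job is handed in when it is done.

Besides the shell and the picture viewer there is one more tool, called by a JSON object that holds its "op" and its "data", one argument or row to a line. carry_out: Moves the arm, as the interface text tells. Its arguments: {"type":"object","properties":{"series":{"type":"array"},"force":{"type":"number"}},"required":["series"]}

```bash
mkdir -p pics; ls; python3 - <<'E'
from rig import r
import cv2
for n in ["top","scene"]:
    im=r.grab_frame(n); cv2.imwrite(f"pics/{n}0.png",im[:,:,::-1])
    for l in ["nest","spoke_ball","pointer_tip","index_mark","index_post","lever_pivot","lever_ball","padlock"]:
        for d in r.silhouettes(n,l)[:4]: print(n,l,round(d["score"],2),d["position"],d["region"].sum())
s=r.sense();print(s["clock"],s["eef_pos"],s["tcp_rot"],s["opening"])
for n in ["top","scene"]: print(r.get_calibration(n))
E
```

```text
pics
top nest 0.63 [191.0, 299.4] 1246
top spoke_ball 0.63 [195.1, 304.4] 1563
top pointer_tip 0.79 [195.8, 305.6] 1396
top index_mark 0.6 [200.2, 286.8] 280
top index_post 0.69 [187.1, 286.4] 343
top lever_pivot 0.78 [198.5, 368.2] 178
top lever_ball 0.75 [200.8, 373.2] 159
scene nest 0.72 [224.4, 295.5] 1475
scene nest 0.22 [202.4, 415.6] 251
scene spoke_ball 0.77 [225.0, 292.6] 1574
scene pointer_tip 0.66 [226.5, 292.0] 1560
scene index_mark 0.8 [240.7, 291.2] 533
scene index_mark 0.15 [203.8, 353.1] 276
scene index_post 0.86 [241.6, 284.2] 475
scene lever_pivot 0.82 [200.2, 350.9] 262
scene lever_ball 0.65 [203.7, 353.4] 269
scene padlock 0.8 [214.1, 293.4] 349
0.9 [ 282.92448193 -557.33100419  231.31982975] [3.14152627e+00 2.95552180e-05 4.69758243e-01] 1.0027446272608613
{'K': array([[478.41594852,   0.        , 326.3581069 ],
       [  0.        , 478.41594852, 194.28071625],
       [  0.        ,   0.        ,   1.        ]]), 'pose': array([[ 4.69804341e-03,  9.98664503e-01, -5.14503613e-02,
         4.56823483e+02],
       [-9.99986334e-01,  4.57379322e-03, -2.53242686e-03,
         1.16456493e+02],
       [-2.29372149e-03,  5.14615556e-02,  9.98672342e-01,
         1.31078728e+03],
       [ 0.00000000e+00,  0.00000000e+00,  0.00000000e+00,
         1.00000000e+00]])}
{'K': array([[403.36441416,   0.        , 319.77142433],
       [  0.        , 403.36441416, 197.69524585],
       [  0.        ,   0.        ,   1.        ]]), 'pose': array([[-5.32453257e-01,  3.62675642e-01, -7.64826717e-01,
        -1.89738601e+02],
       [-8.46457178e-01, -2.30209188e-01,  4.80118710e-01,
         5.48544050e+02],
       [-1.94277590e-03,  9.03033836e-01,  4.29565032e-01,
         4.78455377e+02],
       [ 0.00000000e+00,  0.00000000e+00,  0.00000000e+00,
         1.00000000e+00]])}
```

```bash
python3 - <<'E'
import cv2,numpy as np
a=cv2.imread("pics/top0.png")[120:270,230:430]
cv2.imwrite("pics/top0c.png",cv2.resize(a,None,fx=4,fy=4,interpolation=cv2.INTER_CUBIC))
E
```

```text
(no output)
```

View pics/top0c.png

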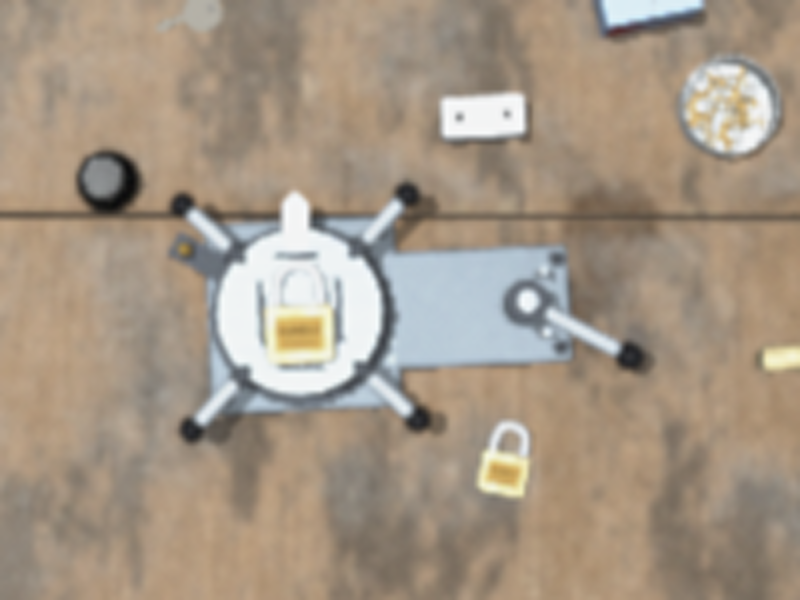

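View pics/scene0.png

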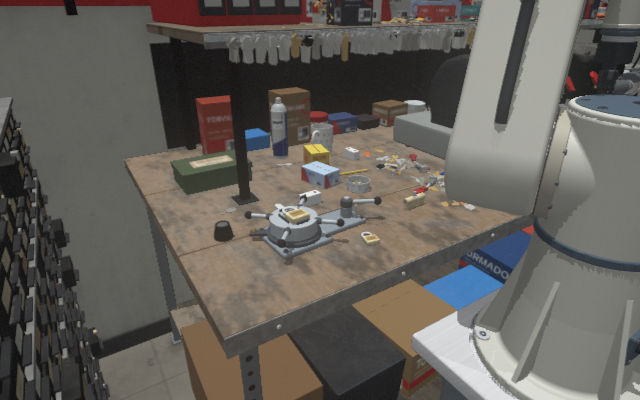

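The top crop shows the pointer at (294,193), the index post at (185,250), spoke balls at (182,204), (407,194), (419,419) and (192,429), the lever pivot at (527,301) and the lever ball at (630,356). The scene view shows a shelf upright with its foot near (243,200).

```bash
cat > h.py <<'E'
import numpy as np
from rig import r
def px2w(cam,u,v,z,cal=None):
    c=cal or r.get_calibration(cam); K,T=c["K"],np.array(c["pose"])
    d=T[:3,:3]@np.array([(u-K[0,2])/K[0,0],-(v-K[1,2])/K[1,1],-1]); o=T[:3,3]
    return (o+d*(z-o[2])/d[2])
def w2px(cam,p,cal=None):
    c=cal or r.get_calibration(cam); K,T=c["K"],np.array(c["pose"])
    q=T[:3,:3].T@(np.array(p)-T[:3,3]); return K[0,2]+K[0,0]*q[0]/-q[2],K[1,2]-K[1,1]*q[1]/-q[2]
E
python3 - <<'E'
from h import *
P=dict(b1=(182,204,50),b2=(407,194,50),b3=(419,419,50),b4=(192,429,50),ptr=(294,193,53),post=(185,250,32),piv=(527,301,55),lball=(630,356,50),loupe=(107,181,34),jaw=(483,117,31),spad=(503,475,11),cyl=(765,357,44))
W={k:px2w("top",230+(u-.0)/4,120+v/4,z) for k,(u,v,z) in P.items()}
for k,v in W.items(): print(k,v.round(0))
c=sum(W[b] for b in("b1","b2","b3","b4"))/4
ang=lambda a,o:np.degrees(np.arctan2(*(a-o)[1::-1]))
print("axis",c.round(1))
for k in("b1","b2","b3","b4","ptr","post","piv"): print(k,np.hypot(*(W[k]-c)[:2]).round(1),ang(W[k],c).round(1))
print("lever",np.hypot(*(W["lball"]-W["piv"])[:2]),ang(W["lball"],W["piv"]))
print("upright",px2w("scene",245,198,0))
E
```

```text
b1 [583. 255.  50.]
b2 [590. 106.  50.]
b3 [442.  97.  50.]
b4 [434. 246.  50.]
ptr [590. 180.  53.]
post [554. 254.  32.]
piv [519.  27.  55.]
lball [484. -42.  50.]
loupe [600. 307.  34.]
jaw [644.  55.  31.]
spad [404.  40.  11.]
cyl [ 484. -132.   44.]
axis [512.3 176.   50. ]
b1 105.6 48.1
b2 104.9 -42.0
b3 105.8 -131.9
b4 105.0 137.9
ptr 78.0 3.2
post 88.5 62.1
piv 149.5 -87.3
lever 76.97955002448836 -117.63038185017521
upright [771.04410643 189.010098     0.        ]
```

```bash
cat >> h.py <<'E'
from scipy.spatial.transform import Rotation as R
def rows(targets):
    s=r.sense(); R0=R.from_euler("xyz",s["tcp_rot"]); p=np.array(s["eef_pos"])
    print("t",s["clock"],p.round(1),np.round(s["tcp_rot"],3),"F",np.round(s["contact_force"],1))
    for x,y,z,yaw in targets:
        q=R0.inv()*R.from_euler("xyz",[np.pi,0,np.radians(yaw)])
        print((np.r_[q.as_rotvec()/np.pi,R0.inv().apply(np.array([x,y,z])-p)/250]).round(3).tolist())
E
python3 - <<'E'
from h import *
rows([(385,-340,190,3),(460,-150,150,3),(460,0,120,3),(460,0,38,3)])
E
```

```text
t 0.9 [ 282.9 -557.3  231.3] [3.142 0.    0.47 ] F [ 0.2  0.1 -0.7]
[0.0, 0.0, 0.133, 0.758, -0.59, 0.165]
[0.0, 0.0, 0.133, 1.369, -1.132, 0.325]
[0.0, 0.0, 0.133, 1.641, -1.667, 0.445]
[0.0, 0.0, 0.133, 1.641, -1.667, 0.773]
```

{"op": "carry_out", "data": {
  "series": [
    [0,0,0.133,0.758,-0.59,0.165,1],
    [0,0,0.133,0.758,-0.59,0.165,1],
    [0,0,0.133,0.758,-0.59,0.165,1],
    [0,0,0.133,0.758,-0.59,0.165,1],
    [0,0,0.133,0.758,-0.59,0.165,1]
  ],
  "force": 40
}}

```text
clock: 1.52
eef_pos: [385.8, -336.6, 189.4]
tcp_rot: [-3.14, 0.001, 0.056]
contact_force: [0.4, -0.5, 0.2]
opening: -0.003
grasp_force: 0.0
```

```bash
python3 - <<'E'
from h import *
rows([(455,-150,150,3),(460,0,130,3)])
E
```

```text
t 1.525 [ 385.8 -336.6  189.4] [-3.14e+00  1.00e-03  5.60e-02] F [ 0.4 -0.5  0.2]
[-0.001, 0.0, 0.001, 0.318, -0.729, 0.159]
[-0.001, 0.0, 0.001, 0.372, -1.327, 0.24]
```

{"op": "carry_out", "data": {
  "series": [
    [0,0,0,0.34,-0.96,0.2,1],
    [0,0,0,0.34,-0.96,0.2,1],
    [0,0,0,0.34,-0.96,0.2,1],
    [0,0,0,0.34,-0.96,0.2,1],
    [0,0,0,0.34,-0.96,0.2,1],
    [0,0,0,0.34,-0.96,0.2,1]
  ]
}}

```text
clock: 2.28
eef_pos: [458.0, -96.3, 140.2]
tcp_rot: [3.141, -0.0, 0.053]
contact_force: [0.0, 0.1, -0.0]
opening: -0.004
grasp_force: 0.0
```

```bash
python3 - <<'E'
from h import *
import cv2
rows([(460,0,120,3),(460,0,38,3)])
im=r.grab_frame("wrist"); cv2.imwrite("pics/w1.png",im[:,:,::-1])
E
```

```text
t 2.275 [458.  -96.3 140.2] [ 3.141 -0.     0.053] F [ 0.   0.1 -0. ]
[0.0, -0.0, 0.0, 0.029, -0.384, 0.081]
[0.0, -0.0, 0.0, 0.029, -0.384, 0.409]
```

View pics/w1.png

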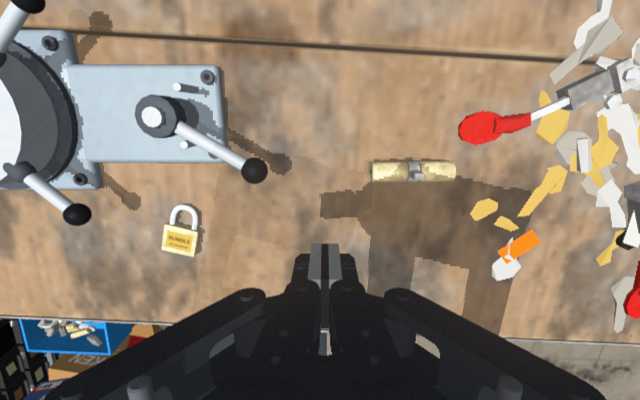

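The wrist view shows the lever pivot at (157,118) with its ball at (255,170), and the small padlock at (181,232). The fingers are shut and clear of everything.

{"op": "carry_out", "data": {
  "series": [
    [0,0,0,0.029,-0.384,0.08,1],
    [0,0,0,0.029,-0.384,0.08,1],
    [0,0,0,0.029,-0.384,0.24,1],
    [0,0,0,0.029,-0.384,0.408,1],
    [0,0,0,0.029,-0.384,0.408,1],
    [0,0,0,0.029,-0.384,0.408,1]
  ]
}}

```text
clock: 3.08
eef_pos: [460.6, -0.7, 39.1]
tcp_rot: [3.141, -0.001, 0.05]
contact_force: [0.5, 0.3, -0.2]
opening: 0.001
grasp_force: 0.0
```

```bash
python3 - <<'E'
from h import *
c=r.get_calibration("wrist")
# lever push arc: finger centre behind bar by g, radius 53
piv=np.array([519,27.]);
def tgt(a,g=16,rad=53):
    a=np.radians(a); d=np.array([np.cos(a),np.sin(a)]); n=np.array([-d[1],d[0]])
    return (*(piv+rad*d-g*n),38,3)
rows([tgt(a) for a in(-118,-108,-98,-88,-78,-68,-60,-53)])
E
```

```text
t 3.075 [460.6  -0.7  39.1] [ 3.141e+00 -1.000e-03  5.000e-02] F [ 0.5  0.3 -0.2]
[0.0, -0.0, -0.001, 0.075, 0.05, 0.005]
[0.0, -0.0, -0.001, 0.103, 0.076, 0.005]
[0.0, -0.0, -0.001, 0.136, 0.097, 0.005]
[0.0, -0.0, -0.001, 0.172, 0.112, 0.005]
[0.0, -0.0, -0.001, 0.209, 0.12, 0.005]
[0.0, -0.0, -0.001, 0.248, 0.122, 0.005]
[0.0, -0.0, -0.001, 0.278, 0.119, 0.005]
[0.0, -0.0, -0.001, 0.305, 0.112, 0.005]
```

{"op": "carry_out", "data": {
  "series": [
    [0,0,0,0.075,0.05,0.005,1],
    [0,0,0,0.103,0.076,0.005,1],
    [0,0,0,0.136,0.097,0.005,1],
    [0,0,0,0.172,0.112,0.005,1],
    [0,0,0,0.209,0.12,0.005,1],
    [0,0,0,0.248,0.122,0.005,1],
    [0,0,0,0.278,0.119,0.005,1],
    [0,0,0,0.3,0.112,0.005,1]
  ]
}}

```text
clock: 4.08
eef_pos: [536.1, -23.6, 36.5]
tcp_rot: [3.141, 0.001, 0.052]
contact_force: [-12.7, -4.5, 2.4]
opening: -0.001
grasp_force: 6.5
```

```bash
python3 - <<'E'
from h import *
import cv2
rows([])
im=r.grab_frame("top")[120:270,230:430,::-1]; cv2.imwrite("pics/t2.png",cv2.resize(im,None,fx=4,fy=4,interpolation=cv2.INTER_CUBIC))
E
```

```text
t 4.075 [536.1 -23.6  36.5] [3.141e+00 1.000e-03 5.200e-02] F [-12.7  -4.5   2.4]
```

View pics/t2.png

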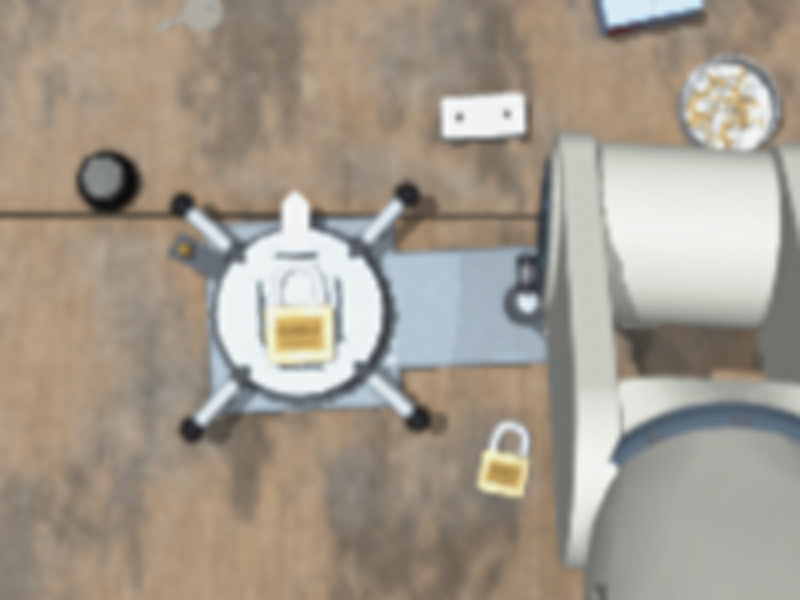

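The wrist hides the lever and the 13 N force suggests it is at its stop. The rest is unmoved. I'll press a little more, then lift off and look.

{"op": "carry_out", "data": {
  "series": [
    [0,0,0,0.025,-0.016,0,1],
    [0,0,0,0.025,-0.016,0,1],
    [0,0,0,0.025,-0.016,0,1]
  ]
}}

```text
clock: 4.5
eef_pos: [536.5, -22.4, 36.0]
tcp_rot: [3.138, 0.011, 0.054]
contact_force: [-21.1, -23.5, 14.5]
opening: 0.0
grasp_force: 15.9
```

{"op": "carry_out", "data": {
  "series": [
    [0,0,0,-0.06,0.03,0,1],
    [0,0,0,-0.06,0.03,0,1],
    [0,0,0,-0.06,0.03,-0.2,1],
    [0,0,0,-0.1,0.03,-0.36,1],
    [0,0,0,-0.2,0.03,-0.36,1],
    [0,0,0,-0.2,0.03,-0.36,1]
  ]
}}

```text
clock: 5.25
eef_pos: [492.7, -29.1, 127.5]
tcp_rot: [-3.142, -0.002, 0.052]
contact_force: [-0.7, 0.1, 0.4]
opening: 0.001
grasp_force: 0.0
```

```bash
python3 - <<'E'
from h import *
import cv2
rows([])
im=r.grab_frame("wrist"); cv2.imwrite("pics/w2.png",im[:,:,::-1])
E
```

```text
t 5.25 [492.7 -29.1 127.5] [-3.142e+00 -2.000e-03  5.200e-02] F [-0.7  0.1  0.4]
```

View pics/w2.png

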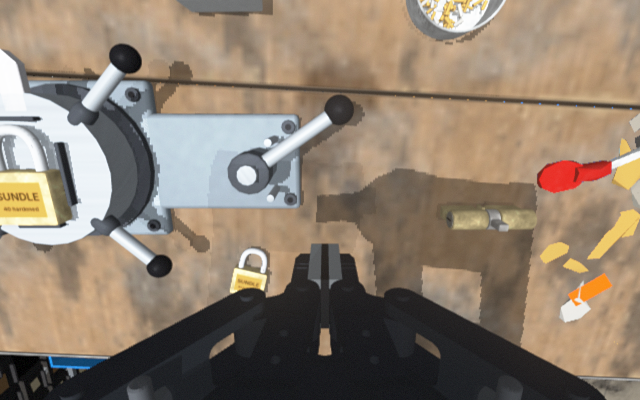

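The lever now points the other way, with its ball at (340,110) and pivot at (247,175). I'll check its angle and plan the spoke push.

```bash
python3 - <<'E'
from h import *
b=px2w("wrist",340,110,50); p=px2w("wrist",247,175,62); print(b.round(),p.round(),np.degrees(np.arctan2(*(b-[519,27,50])[1::-1])))
print("b2",px2w("wrist",125,58,50).round(),"b3",px2w("wrist",158,265,50).round())
ax=np.array([512.3,176]);
def tgt(a,g=16,rad=78,z=38):
    a=np.radians(a); d=np.array([np.cos(a),np.sin(a)]); n=np.array([-d[1],d[0]])
    print((ax+rad*d-g*n).round())
    return (*(ax+rad*d-g*n),z,59)
rows([tgt(-42,45,78,120),tgt(-42,45,78,38)])
E
```

```text
[566. -36.  50.] [520.  25.  62.] -53.240956456548304
b2 [591. 105.  50.] b3 [443.  98.  50.]
[540.  90.]
[540.  90.]
t 5.3 [493.6 -29.1 127.3] [ 3.142e+00 -2.000e-03  5.200e-02] F [0.8 1.7 0.1]
[0.0, -0.001, -0.311, 0.211, -0.468, 0.03]
[0.0, -0.001, -0.311, 0.21, -0.468, 0.358]
```

```bash
python3 - <<'E'
from h import *
rows([(540,88,120,-13),(540,88,38,-13)])
E
```

```text
t 5.3 [493.6 -29.1 127.3] [ 3.142e+00 -2.000e-03  5.200e-02] F [0.8 1.7 0.1]
[-0.0, -0.001, 0.089, 0.21, -0.458, 0.03]
[-0.0, -0.001, 0.089, 0.209, -0.458, 0.358]
```

{"op": "carry_out", "data": {
  "series": [
    [0,0,0.089,0.21,-0.458,0.03,1],
    [0,0,0.089,0.21,-0.458,0.03,1],
    [0,0,0.089,0.21,-0.458,0.03,1],
    [0,0,0.089,0.21,-0.458,0.18,1],
    [0,0,0.089,0.21,-0.458,0.358,1],
    [0,0,0.089,0.21,-0.458,0.358,1],
    [0,0,0.089,0.21,-0.458,0.358,1]
  ]
}}

```text
clock: 6.18
eef_pos: [540.0, 87.5, 38.1]
tcp_rot: [-3.141, -0.001, -0.228]
contact_force: [-0.4, -0.2, -0.4]
opening: -0.0
grasp_force: 0.0
```

```bash
cat >> h.py <<'E'
ax=np.array([512.3,176])
def sp(a,g=18,rad=78,z=38,yaw=-13):
    a=np.radians(a); d=np.array([np.cos(a),np.sin(a)]); n=np.array([-d[1],d[0]])
    return (*(ax+rad*d-g*n),z,yaw)
E
python3 - <<'E'
from h import *
rows([sp(a) for a in (-47,-42,-37,-32,-27,-22,-17,-12)])
E
```

```text
t 6.175 [540.   87.5  38.1] [-3.141e+00 -1.000e-03 -2.280e-01] F [-0.4 -0.2 -0.4]
[-0.0, -0.0, -0.0, 0.031, -0.086, 0.0]
[-0.0, -0.0, -0.0, 0.05, -0.106, 0.0]
[-0.0, -0.0, -0.0, 0.068, -0.127, 0.0]
[-0.0, -0.0, -0.0, 0.084, -0.15, 0.0]
[-0.0, -0.0, -0.0, 0.098, -0.175, 0.0]
[-0.0, -0.0, -0.0, 0.109, -0.2, 0.0]
[-0.0, -0.0, -0.0, 0.118, -0.227, 0.0]
[-0.0, -0.0, -0.0, 0.125, -0.254, 0.0]
```

{"op": "carry_out", "data": {
  "series": [
    [0,0,0,0.031,-0.075,0,1],
    [0,0,0,0.05,-0.106,0,1],
    [0,0,0,0.068,-0.127,0,1],
    [0,0,0,0.084,-0.15,0,1],
    [0,0,0,0.098,-0.175,0,1],
    [0,0,0,0.109,-0.2,0,1],
    [0,0,0,0.118,-0.227,0,1],
    [0,0,0,0.125,-0.254,0,1]
  ]
}}

```text
clock: 7.18
eef_pos: [584.0, 142.7, 37.2]
tcp_rot: [3.141, 0.0, -0.228]
contact_force: [-0.7, -1.8, -0.9]
opening: -0.003
grasp_force: 0.9
```

```bash
python3 - <<'E'
from h import *
rows([sp(a) for a in (-8,-4,0,3,6,8,10,10)])
E
```

```text
t 7.175 [584.  142.7  37.2] [ 3.141  0.    -0.228] F [-0.7 -1.8 -0.9]
[0.0, 0.0, -0.0, 0.008, -0.021, -0.003]
[0.0, 0.0, -0.0, 0.01, -0.043, -0.003]
[0.0, 0.0, -0.0, 0.011, -0.065, -0.003]
[0.0, 0.0, -0.0, 0.01, -0.082, -0.003]
[0.0, 0.0, -0.0, 0.009, -0.099, -0.003]
[0.0, 0.0, -0.0, 0.007, -0.11, -0.003]
[0.0, 0.0, -0.0, 0.006, -0.121, -0.003]
[0.0, 0.0, -0.0, 0.006, -0.121, -0.003]
```

{"op": "carry_out", "data": {
  "series": [
    [0,0,0,0.008,-0.021,-0.003,1],
    [0,0,0,0.01,-0.043,-0.003,1],
    [0,0,0,0.011,-0.065,-0.003,1],
    [0,0,0,0.01,-0.082,-0.003,1],
    [0,0,0,0.009,-0.099,-0.003,1],
    [0,0,0,0.007,-0.11,-0.003,1],
    [0,0,0,0.006,-0.121,-0.003,1],
    [0,0,0,0.006,-0.121,-0.003,1]
  ]
}}

```text
clock: 8.18
eef_pos: [592.4, 171.8, 38.1]
tcp_rot: [-3.141, -0.0, -0.228]
contact_force: [-0.2, 0.3, -0.4]
opening: 0.001
grasp_force: 0.2
```

```bash
python3 - <<'E'
from h import *
import cv2
rows([])
im=r.grab_frame("top")[120:270,230:430,::-1]; cv2.imwrite("pics/t3.png",cv2.resize(im,None,fx=4,fy=4,interpolation=cv2.INTER_CUBIC))
E
```

```text
t 8.175 [592.4 171.8  38.1] [-3.141 -0.    -0.228] F [-0.2  0.3 -0.4]
```

View pics/t3.png

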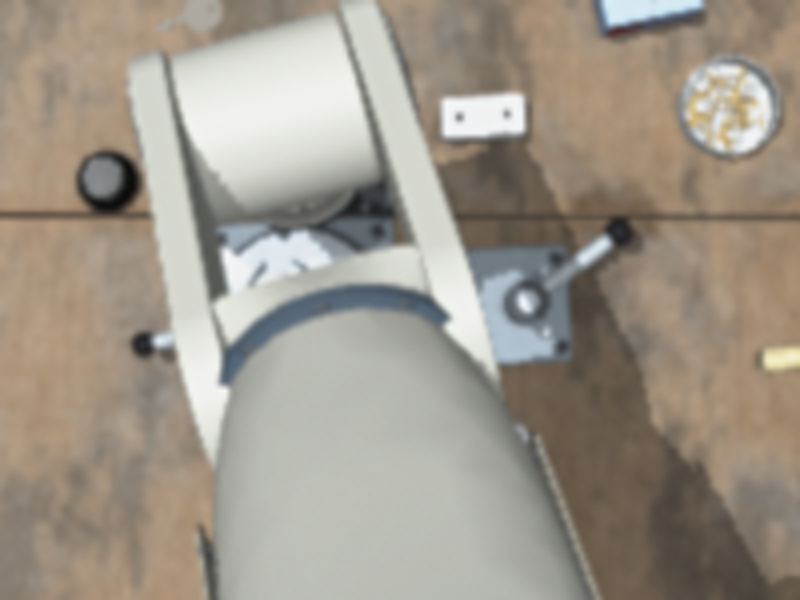

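One spoke ball is visible at (143,344), and the lever stands free with its ball at (620,232). The ball gives the table angle.

```bash
python3 - <<'E'
from h import *
import cv2
b=px2w("top",230+143/4,120+344/4,50); print(b,np.hypot(*(b[:2]-ax)),np.degrees(np.arctan2(*(b[:2]-ax)[::-1])))
im=r.grab_frame("wrist"); cv2.imwrite("pics/w3.png",im[:,:,::-1])
E
```

```text
[490.10994677 279.2869272   50.        ] 105.64368317016478 102.12505915585196
```

View pics/w3.png

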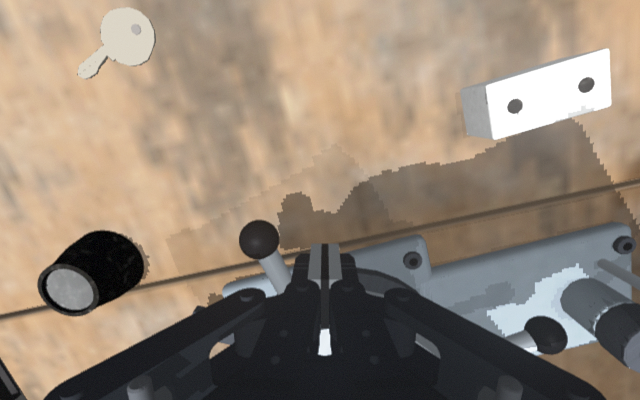

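The wrist view shows a spoke ball at (260,241), with the fingers behind the bar. The table has turned about 54° and has about 5° to go.

```bash
python3 - <<'E'
from h import *
b=px2w("wrist",260,241,50)
print(b,np.hypot(*(b[:2]-ax)),np.degrees(np.arctan2(*(b[:2]-ax)[::-1])))
rows([sp(a) for a in (11,12.5,14,15)])
rows([sp(0,25),sp(-5,30,80,120), (560,20,130,-13)])
E
```

```text
[613.27907461 196.54162204  50.        ] 103.04723064892215 11.498472840801151
t 8.275 [592.4 171.7  38.1] [-3.141 -0.    -0.228] F [ 0.2 -1.   1.1]
[-0.0, -0.0, -0.0, -0.002, -0.006, 0.0]
[-0.0, -0.0, -0.0, -0.004, -0.014, 0.0]
[-0.0, -0.0, -0.0, -0.005, -0.022, 0.0]
[-0.0, -0.0, -0.0, -0.007, -0.028, 0.0]
t 8.275 [592.4 171.7  38.1] [-3.141 -0.    -0.228] F [ 0.2 -1.   1.1]
[-0.0, -0.0, -0.0, 0.01, 0.082, 0.0]
[-0.0, -0.0, -0.0, 0.018, 0.129, -0.328]
[-0.0, -0.0, -0.0, 0.011, 0.62, -0.368]
```

{"op": "carry_out", "data": {
  "series": [
    [0,0,0,-0.002,-0.006,0,1],
    [0,0,0,-0.004,-0.014,0,1],
    [0,0,0,-0.005,-0.022,0,1],
    [0,0,0,-0.007,-0.029,0,1],
    [0,0,0,-0.007,-0.029,0,1],
    [0,0,0,-0.007,-0.029,0,1]
  ]
}}

```text
clock: 9.02
eef_pos: [592.3, 179.1, 38.1]
tcp_rot: [-3.141, -0.0, -0.228]
contact_force: [0.0, 0.1, -0.1]
opening: -0.003
grasp_force: 0.2
```

{"op": "carry_out", "data": {
  "series": [
    [0,0,0,0.02,0.08,0,1],
    [0,0,0,0.02,0.08,0,1],
    [0,0,0,0.02,0.13,-0.18,1],
    [0,0,0,0.02,0.13,-0.34,1],
    [0,0,0,0.05,0.37,-0.36,1],
    [0,0,0,0.08,0.62,-0.36,1],
    [0,0,0,0.08,0.68,-0.36,1],
    [0,0,0,0.08,0.68,-0.36,1]
  ]
}}

```text
clock: 10.02
eef_pos: [573.1, 8.0, 128.1]
tcp_rot: [-3.141, -0.0, -0.23]
contact_force: [-0.5, 1.0, 0.6]
opening: -0.0
grasp_force: 0.0
```

```bash
python3 - <<'E'
from h import *
import cv2
rows([(582,8,120,3),(582,8,38,3)])
im=r.grab_frame("top")[120:270,230:430,::-1]; cv2.imwrite("pics/t4.png",cv2.resize(im,None,fx=4,fy=4,interpolation=cv2.INTER_CUBIC))
E
```

```text
t 10.025 [573.1   8.  128.1] [-3.141 -0.    -0.23 ] F [-0.5  1.   0.6]
[-0.0, -0.0, -0.09, 0.035, -0.008, 0.032]
[-0.0, -0.0, -0.09, 0.034, -0.008, 0.36]
```

View pics/t4.png

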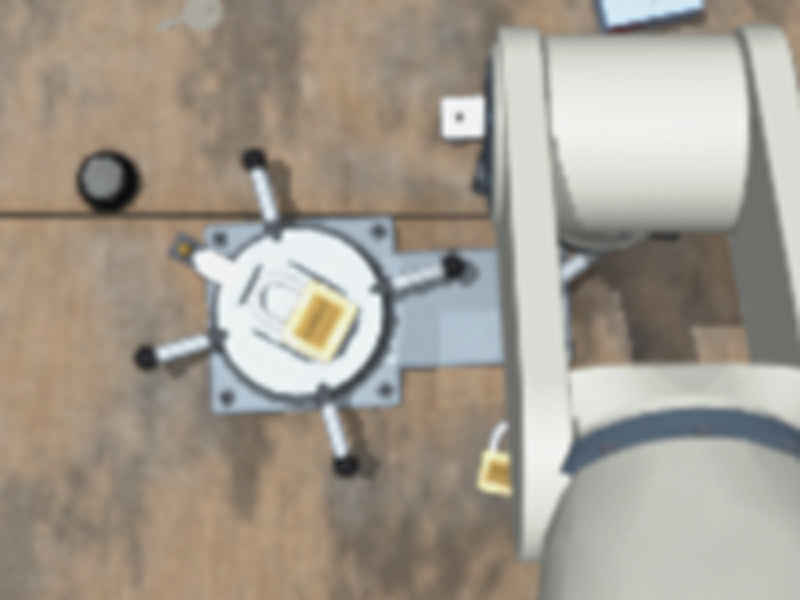

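The pointer now stands at the post, which is at (184,249). The balls are at (254,158), (452,267), (346,465) and (147,357). I'll work out the table angle from them.

```bash
python3 - <<'E'
from h import *
B=[px2w("top",230+u/4,120+v/4,50)[:2] for u,v in((254,158),(452,267),(346,465),(147,357))]
c=np.mean(B,0); a=[np.degrees(np.arctan2(*(b-c)[::-1])) for b in B]; print(c,np.round(a,1))
p=px2w("top",230+184/4,120+249/4,32)[:2]; t=px2w("top",230+197/4,120+256/4,53)[:2]
print([np.degrees(np.arctan2(*(q-c)[::-1])) for q in(p,t)])
E
```

```text
[512.08669894 176.13027827] [  17.   -73.5 -162.9  106.9]
[np.float64(61.75037801724486), np.float64(61.97229002869378)]
```

{"op": "carry_out", "data": {
  "series": [
    [0,0,-0.09,0.034,-0.008,0.03,1],
    [0,0,-0.09,0.034,-0.008,0.03,1],
    [0,0,-0.09,0.034,-0.008,0.2,1],
    [0,0,-0.09,0.034,-0.008,0.36,1],
    [0,0,-0.09,0.034,-0.008,0.36,1],
    [0,0,-0.09,0.034,-0.008,0.36,1]
  ]
}}

```text
clock: 10.82
eef_pos: [582.8, 9.9, 39.0]
tcp_rot: [-3.141, -0.001, 0.056]
contact_force: [0.0, 0.4, 0.7]
opening: -0.004
grasp_force: 0.0
```

```bash
python3 - <<'E'
from h import *
piv=np.array([519,27.]);
def tgt(a,g=16,rad=53):
    a=np.radians(a); d=np.array([np.cos(a),np.sin(a)]); n=np.array([-d[1],d[0]])
    return (*(piv+rad*d+g*n),38,3)
rows([tgt(a) for a in(-54,-64,-74,-84,-94,-104,-113,-121.5)])
E
```

```text
t 10.825 [582.8   9.9  39. ] [-3.141e+00 -1.000e-03  5.600e-02] F [0.  0.4 0.7]
[-0.0, -0.0, 0.001, -0.083, 0.061, 0.004]
[-0.0, -0.0, 0.001, -0.11, 0.088, 0.004]
[-0.0, -0.0, 0.001, -0.142, 0.11, 0.004]
[-0.0, -0.0, 0.001, -0.177, 0.126, 0.004]
[-0.0, -0.0, 0.001, -0.214, 0.136, 0.004]
[-0.0, -0.0, 0.001, -0.253, 0.139, 0.004]
[-0.0, -0.0, 0.001, -0.287, 0.136, 0.004]
[-0.0, -0.0, 0.001, -0.319, 0.128, 0.004]
```

{"op": "carry_out", "data": {
  "series": [
    [0,0,0,-0.083,0.061,0.004,1],
    [0,0,0,-0.11,0.088,0.004,1],
    [0,0,0,-0.142,0.11,0.004,1],
    [0,0,0,-0.177,0.126,0.004,1],
    [0,0,0,-0.214,0.136,0.004,1],
    [0,0,0,-0.253,0.139,0.004,1],
    [0,0,0,-0.287,0.136,0.004,1],
    [0,0,0,-0.317,0.128,0.004,1]
  ]
}}

```text
clock: 11.82
eef_pos: [506.3, -27.7, 37.5]
tcp_rot: [3.141, -0.005, 0.055]
contact_force: [19.4, -4.8, -7.2]
opening: -0.002
grasp_force: 9.8
```

{"op": "carry_out", "data": {
  "series": [
    [0,0,0,-0.02,-0.012,0,1],
    [0,0,0,-0.02,-0.012,0,1],
    [0,0,0,-0.02,-0.012,0,1]
  ]
}}

```text
clock: 12.2
eef_pos: [506.3, -26.9, 38.2]
tcp_rot: [3.137, -0.013, 0.057]
contact_force: [22.3, -16.3, -13.4]
opening: -0.002
grasp_force: 13.5
```

{"op": "carry_out", "data": {
  "series": [
    [0,0,0,0.06,0.03,0,1],
    [0,0,0,0.06,0.03,0,1],
    [0,0,0,0.06,0.03,-0.2,1],
    [0,0,0,0.06,0.03,-0.36,1],
    [0,0,0,-0.1,0.1,-0.36,1],
    [0,0,0,-0.2,0.1,-0.36,1],
    [0,0,0,-0.2,0.1,-0.36,1]
  ]
}}

```text
clock: 13.08
eef_pos: [447.7, -52.1, 126.5]
tcp_rot: [-3.141, 0.003, 0.055]
contact_force: [-0.4, 0.3, -0.5]
opening: -0.002
grasp_force: 0.0
```

```bash
python3 - <<'E'
from h import *
import cv2
rows([])
im=r.grab_frame("wrist"); cv2.imwrite("pics/w5.png",im[:,:,::-1])
E
```

```text
t 13.075 [447.7 -52.1 126.5] [-3.141e+00  3.000e-03  5.500e-02] F [-0.4  0.3 -0.5]
```

View pics/w5.png

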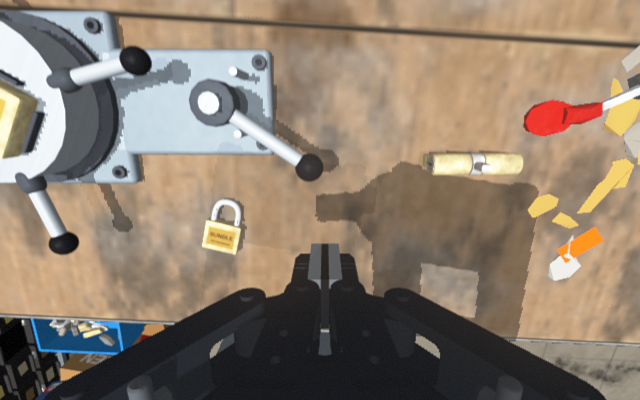

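The lever is back, with its ball at (310,167) and pivot at (209,103). I'll measure its angle and recheck the spoke balls at (135,61) and (64,243).

```bash
python3 - <<'E'
from h import *
b=px2w("wrist",310,167,50); print("lever",np.degrees(np.arctan2(*(b-[519,27,50])[1::-1])), "stop",-87.3-34.4)
for u,v in((135,61),(64,243)):
    q=px2w("wrist",u,v,50)[:2]; print(np.degrees(np.arctan2(*(q-ax)[::-1])))
E
```

```text
lever -118.80863391353589 stop -121.69999999999999
-72.09836518903191
-162.4778336433804
```

```bash
python3 -c "
from rig import r
print(r.sign_off())"
```

```text
the job is handed in; nothing more can be done
None
```

I freed the clamp, turned the table about 59° until the pointer measured within 1° of the index post, and pushed the clamp lever back against its stop. I handed the job in at about 13 s; the hand-in call gave no verdict, and by my camera measurement the lever was about 3° (0.05 rad) short of its nominal clamped angle, inside the 0.12 rad limit.

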